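# Unpin the slide reader and hold a slide flush on its tilted stage

## Robot

A 6-joint arm with a two-finger parallel gripper is mounted at the origin on the work surface. World frame = base frame: x ahead of the robot, y to its left, z up, the work surface at z = 0. Lengths are in m, angles in rad, forces in N, time in s.
With the tool pointing down it reaches from about 0.375 to 0.825 m from the base axis. Payload 5.5 kg.
Tool frame: the origin (TCP) lies on the mounting face of the last link; the fingertips stand 173 mm ahead of it and the grasp point (between the pads) lies 155 mm ahead of it; z points along the fingers, y is the direction in which the jaws open and shut (so a half turn about z gives the same grasp; the last joint's range is limited). The gripper opens to 85 mm and grips with 20 to 120 N. Pads are 22 mm wide; open, the fingers measure 114 mm over their backs; the gripper's body (76 mm by 85 mm) begins 54 mm behind the grasp point. The pads swing forward as they close: fully open they stand 13 mm farther back than shut.
Start: joints at [-1.252, 0.314, -0.047, 1.21, 0, 1.571], TCP at [0.188, -0.57, 0.405] pointing down, gripper open.
Joint ranges: [-2.67, 2.67], [-0.69, 1.73], [-1.03, 1.25], [-2.08, 2.16], [-1.42, 1.45], [-3.14, 3.14]. Speed limits (rad/s): [2.39, 2.39, 3.01, 3.14, 3.14, 3.14].

## Interface

Orientations are given as a unit quaternion [x, y, z, w].
In Python, from workcell import env gives the robot as it stands.
- The arm moves only by the shell command python3 -m handwheel 'ROWS'. ROWS is JSON, a list of rows, each a list of 3 entries, a list of its own where there are three numbers: the shift along the tool's x, y, z in mm, then the turn, a rotation vector about the tool's x, y, z in degrees, then the opening, from -1 (shut) to 1 (fully open). In form: [[[tx, ty, tz], [rx, ry, rz], fingers], ...]. A call has 1 to 8 rows; each row shifts and turns the commanded pose from where the row before left it, along the tool's axes as they then stand; what a row does not reach is not made up. A row lasts 1/12 s, in which the tool goes at most 41.7 mm and 7.16 degrees, less where a joint would pass 70% of its speed; a pose out of reach is approached as far as the arm can. A call with a gripper value outside its range is refused whole. The fingers move at their own pace and stop on an object; the grip force is fixed at half the most. Time passes only in rows, so rows that do not move let the fingers close. It gives the time, the measured TCP pose, the force and the opening at its end, in the units of the state.
- env.read_state(): the state, without advancing time (a new reading comes with each control period).
- env.read_camera(name): name is "scene" or "top" or "wrist"; returns a dict with "image" (420x560x3 uint8, red, green, blue), "vertical_fov" (degrees; the focal length in pixels is half the picture's height over the tangent of half this angle, whatever the lens; pixels are square), "cx", "cy" (the principal point, pixels), "dist" ([k1, k2, p1, p2, k3] as OpenCV has them; the pictures are not rectified), "rvec" (rotation vector, rad) and "tvec" (3), from world to camera coordinates, as OpenCV has them. Camera axes: x right, y down, z forward; pixel columns grow to the right and rows downward; lengths in m; the calibration is good to about 2 mm. A picture is of the moment at which its call begins. There is no depth.
- env.job_done(): hands the job in, once; it reports no verdict.
The state is a dict: "time_s": time; "joint_pos": joint angles; "dq": joint speeds; "effort": joint torques, N m; "tool_pos": TCP position; "tcp_rot": TCP orientation; "ft_force": force on the tool from outside, world axes, zero at the start; "wrist_torque": the same for the moment, N m; "width": opening from 0.0 (shut) to 1.0 (fully open).
Only numpy, scipy, OpenCV 4.12 (cv2) and the standard library are available. Lean on these libraries where they do the work, as an engineer would, in place of code of your own. Each camera call takes 0.05 s, during which the arm holds its last target. There are 200 camera calls.

## Task

The slide reader's stage is still locked for transport: draw the red-headed pin straight out of its bore and lay it in the parking notch on the reader's side, letting go of it there. Then take the slide carrier from its rest by the blue grip, tilt it to match the sloping stage, and press it down flush over the reading window, within the corner marks, until the sprung stage has sunk well down (about 6 of its 8 mm). Press gently, leave the tip box, tube rack and bottle where they are, and finish still gripping the carrier and holding it pressed there for the reading.

Things in the scene. Friction and masses are not known exactly. Their poses are not given: they have to be found in the camera images.
- reader: Bench slide reader, fixed; place and yaw vary. Origin on the bench under its stage; x away from the operator, y left, z up. White base 16 mm thick (x -85 to 105, y +-75), housing behind it to z 67. Grey cheeks carry a friction-clamped cradle hinged along y at z 90; its tilt varies 0.24 to 0.52 rad, the stage always sloping down towards -x. Right boss: 40 mm along x, z 72 to 108, y -34 to -64.
- bore (a point): Mouth of the horizontal 10 mm bore, on its axis, in the outer face of the boss: reader frame (0, -64, 90) mm, on the hinge axis. Axes as the reader's; the pin comes out along -y.
- notch (a point): Parking notch on a grey ear beside the reader's right cheek: open-topped slot along the reader's y, 11 mm wide, 36 mm long, floor 4 mm below this point, so this is the axis of a parked shank, at mid length: reader frame (-58, -96, 52) mm. Walls end 14 mm above this point, the top 5 mm flaring to 18 mm. Axes as the reader's.
- pin: Lock pin, horizontal, 35 g. Origin on its axis at the shoulder. 8 mm steel shank 47 mm long to its +y, round red head 18 mm thick, 30 mm long to -y. At first the shank is fully in the bore (0.9 mm below its axis) and its tip blocks the stage. Parked: axes as the reader's, shank on the slot floor, shoulder 22 mm from the notch point towards -y (4 mm outside the slot), head further out.
- pin_head (a point): Middle of the pin's red head, on its axis, 15 mm from the shoulder: grip it here from above, fingers either side along the pin's x. Axes as the pin's.
- stage_face (a point): Middle of the stage's top face (centre of the dark reading window), 24 mm from the hinge axis. z is the face's outward normal, x points up the slope, y along the hinge. Flat aluminium plate 112 mm along x, 62 mm along y, with black corner marks 92 x 42 mm where the carrier belongs. It moves with the stage.
- stage (a joint): How far the sprung stage has sunk along its own normal (m): 0 up, 0.008 at its hard stop. It starts to sink at about 2 to 3 N and takes 0.6 N more per mm (about 6 N at 6 mm); past 8 mm it is rigid. With the pin in, it is blocked after 2 to 4 mm.
- carrier: Slide carrier, about 100 g: flat aluminium frame 88 x 38 x 8 mm, glass slide flush in its underside, upright blue grip mid-top, 32 mm along x, 12 mm thick along y, 8 to 46 mm above the underside. Origin: centre of the underside; x along its length, z up out of the grip. Either way round along x is right. Starts flat in its rest, underside at z 8 mm.
- rest: Grey rest, fixed, for the carrier: 108 x 58 mm, floor at z 8 mm, rim 4 mm higher with 100 x 50 mm inside. Origin on the bench under its centre.
- tipbox: Blue pipette tip box 80 x 120 mm, 57 mm high, loose; leave alone. Origin: centre of the underside.
- tuberack: Yellow-green tube rack 60 x 120 mm, 52 mm high with its tubes, loose; leave alone. Origin: centre of the underside.
- bottle: Amber reagent bottle 64 mm in diameter, 125 mm high, loose; leave alone. Origin: centre of the underside.
Not all that is in view belongs to the job. What is meant by the carrier is not black, brown or orange, and is the smaller of those in its own colour.

How it is judged:
By the outcome, as a careful person would: the job done as asked, in the order asked, and still so for the second after the job is handed in, while the arm keeps its last pose, push and grip.
It also fails if it takes over 64 s, if anything falls off the work surface, if the arm or the gripper's body presses on something with over 40 N, if the wrist force passes 120 N, or if a joint passes its speed limit or range.

## Working session

There is one attempt and no reset: what is moved stays moved. The work goes in short steps, Python scripts to look and compute and a shell command to move; the robot and the scene stay as the last step left them, time stands still between calls to the robot, and variables do not carry over. Pictures are saved under pics/ and viewed, about 8 in all and at most 12, crops included, and the job is handed in when it is done.

```bash
mkdir -p pics; ls; cat > h.py <<'E'
import numpy as np, cv2, json
from workcell import env
from scipy.spatial.transform import Rotation as R
def shot(n,f):
    c=env.read_camera(n); cv2.imwrite(f'pics/{f}.png',c['image'][:,:,::-1])
    np.save(f'pics/{f}.npy',{k:v for k,v in c.items() if k!='image'},allow_pickle=True); return c
def cal(f):
    c=np.load(f'pics/{f}.npy',allow_pickle=True).item()
    fl=210/np.tan(np.radians(c['vertical_fov'])/2)
    return np.array([[fl,0,c['cx']],[0,fl,c['cy']],[0,0,1.]]),np.array(c['dist'],float),np.array(c['rvec'],float),np.array(c['tvec'],float)
def px(f,P):
    K,d,r,t=cal(f); return cv2.projectPoints(np.array(P,float).reshape(-1,3),r,t,K,d)[0].reshape(-1,2)
def ray(f,uv):
    K,d,r,t=cal(f); n=cv2.undistortPoints(np.array(uv,float).reshape(-1,1,2),K,d).reshape(-1,2)
    M=cv2.Rodrigues(r)[0]; return -M.T@t,(np.c_[n,np.ones(len(n))]@M)
def atz(f,uv,z):
    o,D=ray(f,uv); z=np.broadcast_to(z,len(D)); return o+D*((z-o[2])/D[:,2])[:,None]
def crop(f,x0,y0,x1,y1,s,g):
    im=cv2.imread(f'pics/{f}.png')[y0:y1,x0:x1]; cv2.imwrite(f'pics/{g}.png',cv2.resize(im,None,fx=s,fy=s,interpolation=cv2.INTER_CUBIC))
E
python3 - <<'E'
from h import *
for n in('scene','top','wrist'): shot(n,n+'0')
a,b=cv2.imread('pics/scene0.png'),cv2.imread('pics/top0.png')
s=env.read_state(); print(s)
for n in('scene0','top0'): print(cal(n)[0][0,0],ray(n,[[280,210]]))
E
```

```text
pics
{'time_s': 0.15, 'joint_pos': array([-1.25198929e+00,  3.14041496e-01, -4.78246208e-02,  1.21018688e+00,
        1.16446972e-05,  1.57080760e+00]), 'dq': array([ 1.92456815e-03, -1.54924055e-03,  2.48237105e-03, -2.22592384e-04,
        5.69575289e-04, -3.28057485e-05]), 'effort': array([-1.13057372e-04, -5.40046871e+01,  3.40058756e+01,  1.33017320e-02,
        3.91612639e-05, -9.48017771e-06]), 'tool_pos': array([ 0.18799748, -0.56956966,  0.40405659]), 'tcp_rot': array([ 9.87322839e-01,  1.58723712e-01, -9.39903146e-05, -6.21293704e-04]), 'ft_force': array([ 0.55922548, -0.69567414, -0.63324264]), 'wrist_torque': array([0.01275736, 0.03213833, 0.01789713]), 'width': 0.9969487543819716}
530.2197856574589 (array([ 1.15591808, -0.82705932,  1.45823513]), array([[-0.33798552,  0.48433677, -0.80701781]]))
530.1272614711055 (array([0.47265799, 0.01238207, 1.42731949]), array([[ 0.1018107 , -0.01706112, -0.99470514]]))
```

View pics/top0.png

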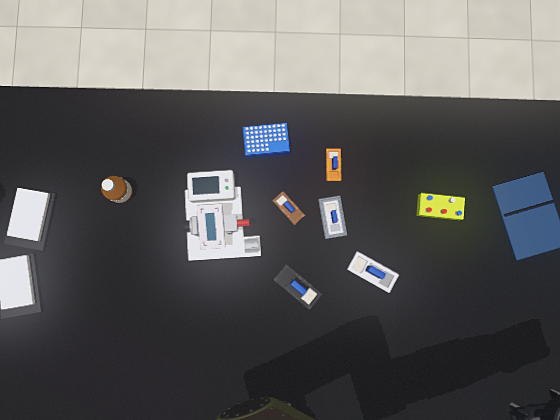

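View pics/scene0.png

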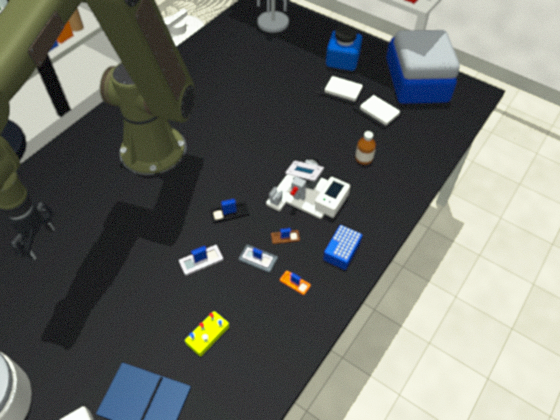

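Top view: brown (288,207), orange (334,164), black (297,287), grey/silver (333,216), white (373,272). The silver one and the white one are the remaining candidates, so I'll enlarge the view.

```bash
python3 - <<'E'
from h import *
crop('top0',180,140,410,312,3.45,'c1')
crop('scene0',170,150,370,300,4,'c2')
E
```

```text
(no output)
```

View pics/c1.png

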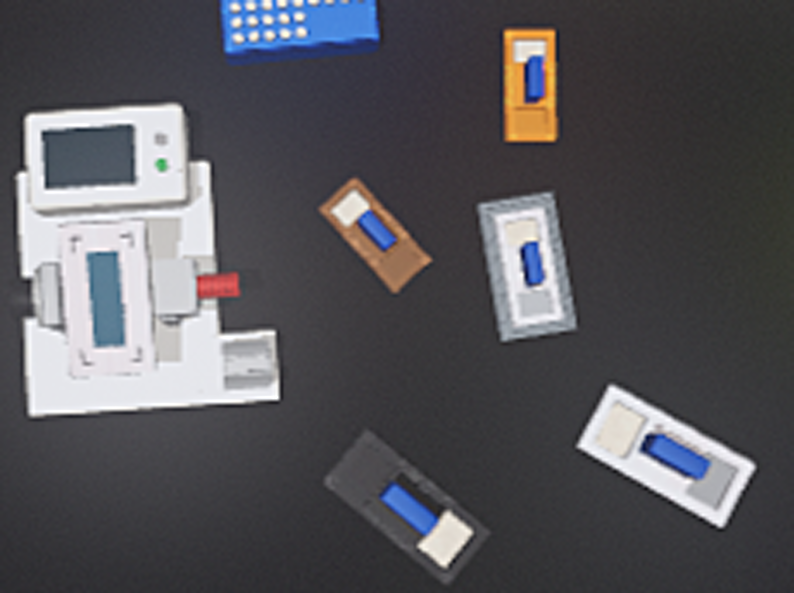

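View pics/c2.png

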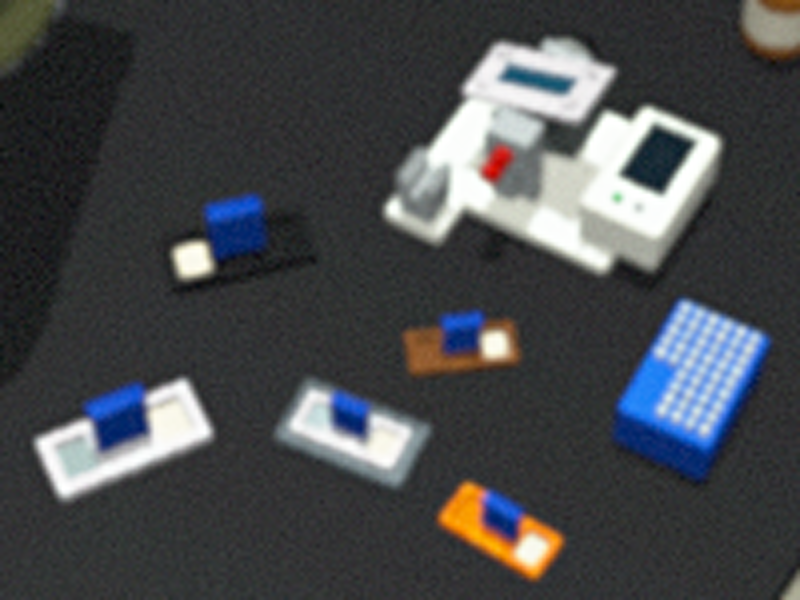

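The carrier is the silver frame in the grey rest: crop c1 (527,266), full image (333,216). White is the only colour that appears twice: the larger one at (373,272) has no rest, and this one is smaller and lies in the grey rest. Next I'll fit the reader and rest poses.

```bash
cat >> h.py <<'E'
def Rz(a): return R.from_euler('z',a).as_matrix()
def stage_pts(t,L): # L in face coords mm -> reader frame
    n=np.array([-np.sin(t),0,np.cos(t)]);u=np.array([np.cos(t),0,np.sin(t)])
    L=np.array(L,float); return np.array([0,0,90])+24*n+L[:,:1]*u+L[:,1:2]*[0,1,0]+L[:,2:3]*n
E
python3 - <<'E'
from h import *
from scipy.optimize import least_squares
f1=lambda a:(np.array(a,float)+.5)/3.45-.5+[180,140]
f2=lambda a:(np.array(a,float)+.5)/4-.5+[170,150]
base=[[-85,75,16],[105,75,16],[105,-75,16]]; bp=f1([[28,416],[17,172],[210,160]])
st=[[56,31,0],[56,-31,0],[-56,-31,0],[-56,31,0]]
s1=f1([[62,226],[148,220],[157,370],[70,379]]); s2=f2([[616,72],[578,122],[463,88],[500,42]])
head=[[0,-79,89]]; h1=f1([[220,285]]);h2=f2([[497,163]])
def res(p):
    w=lambda P:(np.array(P,float)@Rz(p[2]).T)/1000+[p[0],p[1],0]
    S=stage_pts(p[3],st)
    return np.concatenate([(px('top0',w(base))-bp),(px('top0',w(S))-s1),(px('scene0',w(S))-s2),(px('top0',w(head))-h1),(px('scene0',w(head))-h2)]).ravel()
c=atz('top0',f1([[110,285]]),.09)[0]
q=least_squares(res,[c[0],c[1],0,.38]); print('reader',q.x); print(q.fun.reshape(-1,2).round(1).tolist())
rl=[[54,29,12],[54,-29,12],[-54,-29,12],[-54,29,12]]
r1=f1([[478,204],[553,192],[577,328],[502,341]]); r2=f2([[402,487],[276,435],[312,380],[430,428]])
print(atz('top0',r1,.012).round(4).tolist(),atz('scene0',r2,.012).round(4).tolist())
cc=f1([[497,217],[545,209],[560,307],[510,316]]);print(atz('top0',cc,.016).round(4).tolist(),atz('top0',cc,.016).mean(0))
E
```

```text
reader [0.56810366 0.16107762 0.08383842 0.23458715]
[[0.3, 0.2], [0.3, -0.1], [0.2, 0.1], [-1.0, -0.6], [-0.8, -0.3], [-0.3, 0.7], [0.1, -0.4], [-0.4, 0.3], [0.1, 0.3], [-0.2, 0.7], [-0.3, 0.3], [-0.4, 0.6], [-0.3, 1.0]]
[[0.6504, -0.114, 0.012], [0.6613, -0.1726, 0.012], [0.5554, -0.1923, 0.012], [0.5439, -0.1342, 0.012]] [[0.6627, -0.1704, 0.012], [0.5538, -0.1905, 0.012], [0.5456, -0.1328, 0.012], [0.6492, -0.1141, 0.012]]
[[0.6401, -0.1286, 0.016], [0.6472, -0.166, 0.016], [0.5711, -0.1784, 0.016], [0.5632, -0.1397, 0.016]] [ 0.60540283 -0.15318799  0.016     ]
```

```bash
cat >> h.py <<'E'
from scipy.linalg import logm,expm
def T(p,Rm): M=np.eye(4);M[:3,:3]=Rm;M[:3,3]=p;return M
def now():
    s=env.read_state(); return T(s['tool_pos'],R.from_quat(s['tcp_rot']).as_matrix())
def rows(A,B,n=None):
    """n identical rows taking pose A to B"""
    D=np.linalg.inv(A)@B; ang=np.degrees(R.from_matrix(D[:3,:3]).magnitude())
    L=np.real(logm(D)); n=n or int(np.ceil(max(np.linalg.norm(L[:3,3])*1000/38,ang/6.8,1)))
    d=expm(L/n); print(n,'rows of',(d[:3,3]*1000).round(2).tolist(),np.degrees(R.from_matrix(d[:3,:3]).as_rotvec()).round(3).tolist())
def down(p,yaw,tz=0.155,tilt=0):
    """tool down, jaws along yaw dir; p = wanted grasp point; tilt about reader y of tool"""
    y=np.array([np.cos(yaw),np.sin(yaw),0]);z=np.array([0,0,-1.]);Rm=np.c_[np.cross(y,z),y,z]
    return T(np.array(p)-Rm@[0,0,tz],Rm)
RD=np.array([.5681,.1611,.0838]); 
def rw(P,rd=None):
    rd=RD if rd is None else rd
    return np.array(P,float)/1000@Rz(rd[2]).T+[rd[0],rd[1],0]
E
python3 - <<'E'
from h import *
print(rw([0,-79,89]))
B=down(rw([0,-79,89+110]),RD[2]); print(B)
rows(now(),B)
E
```

```text
[0.57471245 0.08237722 0.089     ]
[[-0.08370195  0.99649083  0.          0.57471245]
 [ 0.99649083  0.08370195  0.          0.08237722]
 [ 0.          0.         -1.          0.354     ]
 [ 0.          0.          0.          1.        ]]
22 rows of [37.03, -2.93, 2.28] [-0.003, -0.002, -3.479]
```

```bash
python3 -m handwheel '[[[37,-2.9,2.3],[0,0,-3.48],1],[[37,-2.9,2.3],[0,0,-3.48],1],[[37,-2.9,2.3],[0,0,-3.48],1],[[37,-2.9,2.3],[0,0,-3.48],1],[[37,-2.9,2.3],[0,0,-3.48],1],[[37,-2.9,2.3],[0,0,-3.48],1],[[37,-2.9,2.3],[0,0,-3.48],1],[[37,-2.9,2.3],[0,0,-3.48],1]]'
python3 -m handwheel '[[[37,-2.9,2.3],[0,0,-3.48],1],[[37,-2.9,2.3],[0,0,-3.48],1],[[37,-2.9,2.3],[0,0,-3.48],1],[[37,-2.9,2.3],[0,0,-3.48],1],[[37,-2.9,2.3],[0,0,-3.48],1],[[37,-2.9,2.3],[0,0,-3.48],1],[[37,-2.9,2.3],[0,0,-3.48],1],[[37,-2.9,2.3],[0,0,-3.48],1]]'
python3 -m handwheel '[[[37,-2.9,2.3],[0,0,-3.48],1],[[37,-2.9,2.3],[0,0,-3.48],1],[[37,-2.9,2.3],[0,0,-3.48],1],[[37,-2.9,2.3],[0,0,-3.48],1],[[37,-2.9,2.3],[0,0,-3.48],1],[[37,-2.9,2.3],[0,0,-3.48],1],[[0,0,0],[0,0,0],0],[[0,0,0],[0,0,0],0]]'
python3 - <<'E'
from h import *
shot('wrist','w1'); crop('w1',0,0,560,420,1.42,'w1b'); M=now(); print(M)
rows(M,down(rw([0,-79,199]),RD[2]))
E
```

```text
time_s: 0.82
tool_pos: [0.4304, -0.4002, 0.3858]
tcp_rot: [0.92, 0.393, -0.0, -0.0]
ft_force: [1.0, -0.8, -0.2]
width: 1.002
time_s: 1.48
tool_pos: [0.5642, -0.1382, 0.3675]
tcp_rot: [0.798, 0.603, -0.0, -0.0]
ft_force: [1.2, 0.7, -0.4]
width: 1.003
time_s: 2.15
tool_pos: [0.5743, 0.0831, 0.3536]
tcp_rot: [0.675, 0.737, -0.0, -0.0]
ft_force: [0.2, -0.6, -0.8]
width: 0.747
[[-8.53129366e-02  9.96354038e-01 -5.77487152e-04  5.74575520e-01]
 [ 9.96354018e-01  8.53125512e-02 -6.62158828e-04  8.17972647e-02]
 [-6.10477720e-04 -6.31872359e-04 -9.99999614e-01  3.53810635e-01]
 [ 0.00000000e+00  0.00000000e+00  0.00000000e+00  1.00000000e+00]]
1 rows of [0.57, 0.19, -0.19] [-0.036, 0.035, 0.093]
```

View pics/w1b.png

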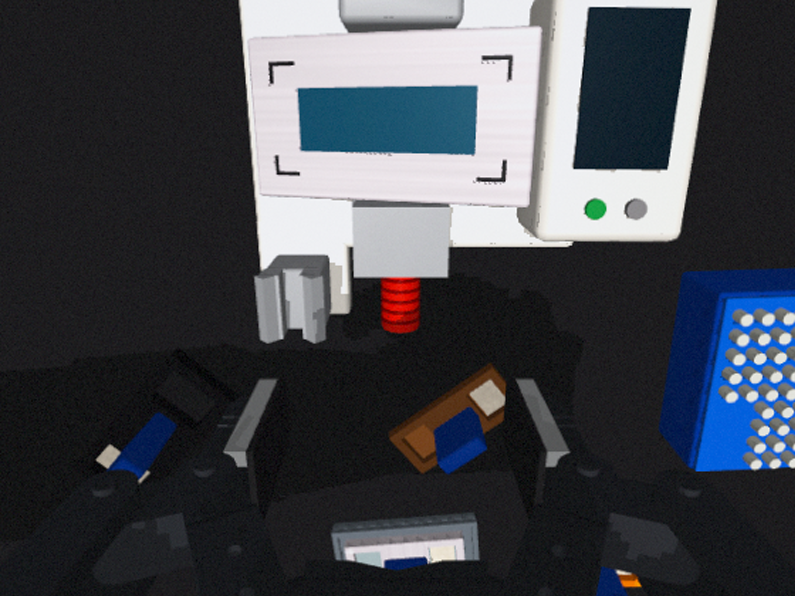

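The wrist view shows the stage with its corner marks (270,63)–(506,181), the boss front edge (353–449,277), the red head (400,305) and the notch ear (292,300). I'll refit from these points.

```bash
python3 - <<'E'
from h import *
from scipy.optimize import least_squares
f=lambda a:(np.array(a,float)+.5)/1.42-.5
st=[[-56,31,0],[56,31,0],[56,-31,0],[-56,-31,0],[-46,21,0],[46,21,0],[46,-21,0],[-46,-21,0]]
s=f([[248,39],[541,28],[530,206],[261,194],[270,63],[512,56],[506,181],[276,174]])
bo=[[-20,-64,108],[20,-64,108]]; b=f([[353,277],[449,277]])
def res(p):
    w=lambda P:rw(P,p)
    return np.concatenate([px('w1',w(stage_pts(p[3],st)))-s,px('w1',w(bo))-b]).ravel()
q=least_squares(res,[*RD,.25]); print(q.x,q.fun.reshape(-1,2).round(1).tolist())
p=q.x
for n,P in dict(headend=[0,-94,89],headtop=[0,-79,98],headL=[-9,-79,89],headR=[9,-79,89],slot=[-58,-114,66],slotin=[-58,-78,66]).items(): print(n,px('w1',rw(P,p))[0]*1.42)
print(rw([0,-79,89],p), rw([0,-79,89]))
E
```

```text
[0.57027187 0.16100897 0.09013523 0.27577784] [[-1.2, -1.1], [1.7, -2.3], [-0.1, 1.7], [-1.5, 1.6], [0.8, 0.7], [-0.5, 1.0], [-1.3, -0.6], [1.7, -0.7], [0.8, 0.2], [-0.6, 0.1]]
headend [400.5444764  325.02169754]
headtop [400.74772781 302.03871614]
headL [381.36718644 295.44582864]
headR [419.78651024 295.37677123]
slot [291.08211653 343.24275477]
slotin [286.42736819 278.72912321]
[0.57738291 0.08232967 0.089     ] [0.57471245 0.08237722 0.089     ]
```

```bash
cat >> h.py <<'E'
RD=np.array([.5703,.1610,.0890]); TILT=.27
E
python3 - <<'E'
from h import *
M=now()
for d in (.150,.155,.16): print((px('w1',(M@[0,0,d,1])[:3])[0]*1.42).round(1))
rows(M,down(rw([0,-79,89]),RD[2]))
rows(M,down(rw([0,-79,89+45]),RD[2]))
E
```

```text
[393.2 441.7]
[393.2 430.8]
[393.3 420.6]
3 rows of [0.11, 0.94, 36.6] [-0.012, 0.012, -0.068]
2 rows of [0.15, 1.41, 32.4] [-0.018, 0.017, -0.103]
```

```bash
python3 -m handwheel '[[[0.1,1,30],[0,0,-0.1],0],[[0.1,1,30],[0,0,-0.1],0],[[0.1,0.8,25],[0,0,0],0],[[0,0,15],[0,0,0],0],[[0,0,10],[0,0,0],0],[[0,0,0],[0,0,0],0]]'
python3 - <<'E'
from h import *
shot('wrist','w2'); crop('w2',140,80,440,305,2.66,'w2b'); M=now(); print(M[:3,3], M[:3,1])
for d in (.155,.16): print(((px('w2',(M@[0,0,d,1])[:3])[0]-[140,80])*2.66).round(1))
rows(M,down(rw([0,-79,89]),RD[2]),1)
E
```

```text
time_s: 2.7
tool_pos: [0.5767, 0.0802, 0.2419]
tcp_rot: [0.676, 0.737, -0.002, -0.001]
ft_force: [-0.8, 0.6, -0.2]
width: 0.503
[0.5773027  0.08056416 0.24343773] [ 0.99632414  0.08564367 -0.00183717]
[369.6 589.5]
[369.7 570.3]
1 rows of [1.74, 0.17, -0.56] [-0.105, 0.017, -0.186]
```

View pics/w2b.png

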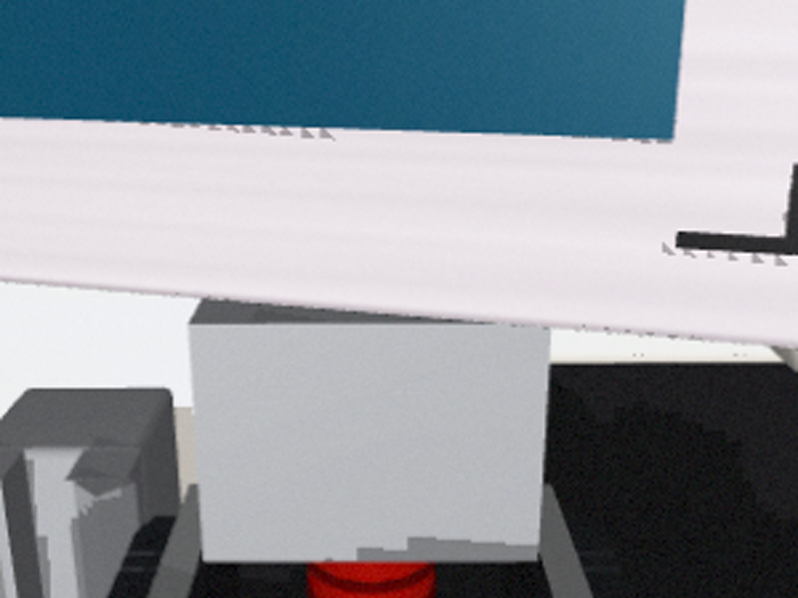

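The fingers (195 and 550) straddle the head (centre 371), so it is centred. Closing.

```bash
python3 -m handwheel '[[[1.5,0,0],[0,0,0],-1],[[0,0,0],[0,0,0],-1],[[0,0,0],[0,0,0],-1],[[0,0,0],[0,0,0],-1],[[0,0,0],[0,0,0],-1],[[0,0,0],[0,0,0],-1]]'
python3 - <<'E'
from h import *
M=now(); print(M[:3,3],M[:3,1]); s=env.read_state(); print(s['ft_force'],s['wrist_torque'],s['width'])
# straight out along -y reader, in tool axes, 56 mm
d=rw([0,-57,0])-rw([0,0,0]); print(M[:3,:3].T@d*1000)
E
```

```text
time_s: 3.25
tool_pos: [0.5773, 0.0831, 0.2454]
tcp_rot: [0.675, 0.737, -0.0, 0.0]
ft_force: [-3.8, -2.0, 6.1]
width: 0.187
[0.57732253 0.08307985 0.24538173] [9.96157538e-01 8.75770394e-02 6.49244489e-04]
[-3.76465944 -1.99346077  6.05433912] [-0.35254717  0.91099059  0.10295001] 0.18692766961652532
[-5.69999351e+01  7.47044507e-02  4.26358916e-02]
```

```bash
python3 -m handwheel '[[[-3,0,0],[0,0,0],-1],[[-5,0,0],[0,0,0],-1],[[-6,0,0],[0,0,0],-1],[[-6,0,0],[0,0,0],-1]]'
python3 -m handwheel '[[[-8,0,0],[0,0,0],-1],[[-8,0,0],[0,0,0],-1],[[-8,0,0],[0,0,0],-1],[[-8,0,0],[0,0,0],-1],[[-8,0,0],[0,0,0],-1],[[0,0,0],[0,0,0],-1]]'
python3 - <<'E'
from h import *
shot('wrist','w3'); crop('w3',120,60,440,300,2.5,'w3b'); M=now(); print(M[:3,3],M[:3,1]); s=env.read_state(); print(s['ft_force'],s['wrist_torque'],s['width'])
print((M@[0,0,.155,1])[:3], ((M@[0,0,.155,1])[:3]-rw([0,0,0]))@Rz(RD[2])*1000)
E
```

```text
time_s: 3.58
tool_pos: [0.5794, 0.0634, 0.2449]
tcp_rot: [0.675, 0.738, 0.001, 0.0]
ft_force: [-2.7, 1.9, 3.3]
width: 0.19
time_s: 4.08
tool_pos: [0.5829, 0.0216, 0.2439]
tcp_rot: [0.676, 0.737, -0.0, 0.0]
ft_force: [0.5, 0.3, 0.0]
width: 0.186
[0.58275688 0.02233335 0.24383989] [ 9.96306993e-01  8.58621688e-02 -2.54148503e-04]
[ 0.07937586 -0.23640306 -0.4851399 ] [ 0.03042119 -0.01264091 -0.05276078] 0.18786857166168483
[0.5827227  0.0222711  0.08883991] [ 4.29579765e-02 -1.39283988e+02  8.88399054e+01]
```

View pics/w3b.png

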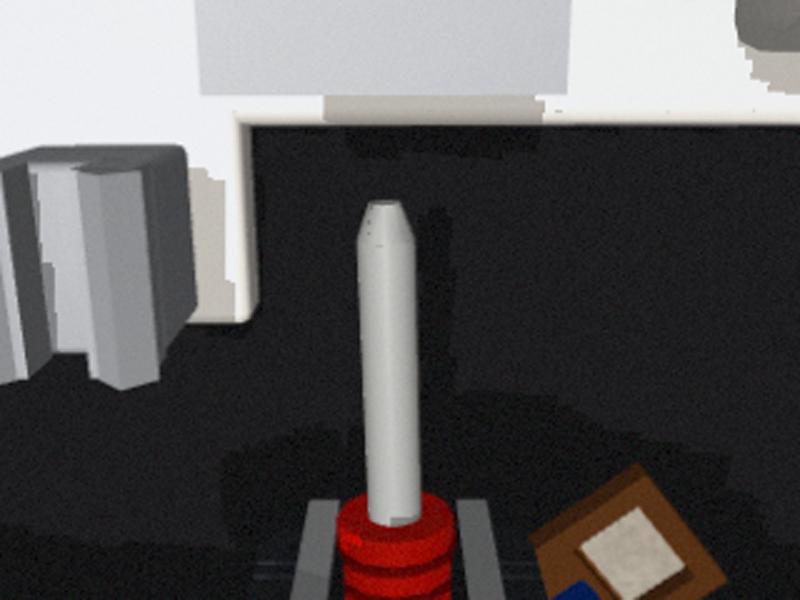

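```bash
python3 - <<'E'
from h import *
for P in ([-67,-114,66],[-49,-114,66],[-63.5,-114,61],[-52.5,-114,61],[-67,-78,66],[-49,-78,66],[-63.5,-114,48],[-52.5,-114,48],[-63.5,-78,61],[-52.5,-78,61],[0,-125,89],[0,-78,89],[20,-64,108],[-20,-64,108]):
    print(P,((px('w3',rw(P))[0]-[120,60])*2.5).round(0))
M=now(); rows(M,down(rw([-58,-139.5,90]),RD[2]))
E
```

```text
[-67, -114, 66] [ -5. 391.]
[-49, -114, 66] [101. 390.]
[-63.5, -114, 61] [ 27. 380.]
[-52.5, -114, 61] [ 89. 380.]
[-67, -78, 66] [-36. 176.]
[-49, -78, 66] [ 77. 175.]
[-63.5, -114, 48] [ 53. 356.]
[-52.5, -114, 48] [111. 356.]
[-63.5, -78, 61] [ -2. 172.]
[-52.5, -78, 61] [ 66. 171.]
[0, -125, 89] [390. 513.]
[0, -78, 89] [388. 197.]
[20, -64, 108] [570.  96.]
[-20, -64, 108] [203.  97.]
2 rows of [-0.2, -29.04, -0.57] [-0.007, 0.011, -0.087]
```

```bash
python3 -m handwheel '[[[0,-20,0],[0,0,-0.1],-1],[[0,-20,0],[0,0,-0.1],-1],[[0,-18,0],[0,0,0],-1],[[6.8,0,0],[0,0,0],-1],[[0,0,0],[0,0,0],-1],[[0,0,0],[0,0,0],-1]]'
python3 - <<'E'
from h import *
M=now(); g=(M@[0,0,.155,1])[:3]; print((g-rw([0,0,0]))@Rz(RD[2])*1000); s=env.read_state(); print(s['ft_force'],s['width'],s['time_s'])
rows(M,down(rw([-58,-132.8,54]),RD[2]),3)
E
```

```text
time_s: 4.63
tool_pos: [0.525, 0.0255, 0.2444]
tcp_rot: [0.674, 0.739, 0.0, 0.001]
ft_force: [0.5, 1.1, -0.2]
width: 0.187
[ -56.99702265 -130.97505347   89.39885621]
[ 0.52485103  1.10738398 -0.1635981 ] 0.1872051353313653 4.6333
3 rows of [-0.61, -0.28, 11.8] [0.026, 0.002, 0.056]
```

```bash
python3 -m handwheel '[[[-0.5,-0.4,12],[0,0,0],-1],[[0,0,12],[0,0,0],-1],[[0,0,8],[0,0,0],-1],[[0,0,0],[0,0,0],-1]]'
python3 - <<'E'
from h import *
M=now(); g=(M@[0,0,.155,1])[:3]; print((g-rw([0,0,0]))@Rz(RD[2])*1000); s=env.read_state(); print(s['ft_force'],s['wrist_torque'])
E
python3 -m handwheel '[[[0,0,2],[0,0,0],-1],[[0,0,1.5],[0,0,0],-1],[[0,0,0],[0,0,0],-1],[[0,0,0],[0,0,0],-1]]'
python3 - <<'E'
from h import *
M=now(); g=(M@[0,0,.155,1])[:3]; print((g-rw([0,0,0]))@Rz(RD[2])*1000); s=env.read_state(); print(s['ft_force'],s['wrist_torque'])
E
```

```text
time_s: 4.97
tool_pos: [0.5238, 0.0246, 0.2105]
tcp_rot: [0.674, 0.739, -0.001, -0.001]
ft_force: [-0.3, -0.0, -0.1]
width: 0.192
[ -58.81421691 -131.73831292   55.48167886]
[-0.31019442 -0.01498957 -0.10934708] [0.00585269 0.06794485 0.02558406]
time_s: 5.3
tool_pos: [0.5243, 0.0246, 0.209]
tcp_rot: [0.674, 0.739, 0.0, 0.0]
ft_force: [-0.7, 0.0, -0.9]
width: 0.188
[ -57.89635874 -131.80425255   53.95038953]
[-0.68222431  0.00119159 -0.8919846 ] [0.03398102 0.00051624 0.02617454]
```

```bash
for i in 1 2; do python3 -m handwheel '[[[-0.4,0,0.8],[0,0,0],-1],[[0,0,0],[0,0,0],-1],[[0,0,0],[0,0,0],-1]]' | grep -E 'pos|force'; done
python3 -m handwheel '[[[0,0,0.5],[0,0,0],-1],[[0,0,0],[0,0,0],-1],[[0,0,0],[0,0,0],-1]]' | grep -E 'pos|force'
```

```text
tool_pos: [0.5243, 0.0242, 0.2083]
ft_force: [0.0, 1.3, 2.9]
tool_pos: [0.5244, 0.024, 0.2078]
ft_force: [-2.0, 1.1, 7.4]
tool_pos: [0.5244, 0.024, 0.2076]
ft_force: [-2.4, 1.0, 9.5]
```

```bash
python3 -m handwheel '[[[0,0,-1],[0,0,0],-0.1],[[0,0,0],[0,0,0],-0.1],[[0,0,0],[0,0,0],-0.1],[[0,0,0],[0,0,0],-0.1],[[0,0,-10],[0,0,0],-0.1],[[0,0,-25],[0,0,0],-0.1],[[0,0,-35],[0,0,0],-0.1],[[0,0,-35],[0,0,0],-0.1]]'
python3 -m handwheel '[[[-20,0,-30],[0,0,0],0],[[-20,0,0],[0,0,0],0],[[0,0,0],[0,0,0],0]]'
python3 - <<'E'
from h import *
shot('wrist','w4'); crop('w4',150,120,430,330,2.85,'w4b'); M=now(); print(M[:3,3])
for P in ([-58,-118,52],[-58,-148,52],[-58,-71,52],[-67,-133,52],[-49,-133,52],[-63.5,-114,61],[-52.5,-114,61]): print(P,((px('w4',rw(P))[0]-[150,120])*2.85).round(0))
E
```

```text
time_s: 6.72
tool_pos: [0.5232, 0.0237, 0.3135]
tcp_rot: [0.674, 0.739, -0.001, -0.001]
ft_force: [0.7, 0.1, 0.4]
width: 0.448
time_s: 6.97
tool_pos: [0.5288, -0.0182, 0.3457]
tcp_rot: [0.675, 0.738, 0.001, 0.003]
ft_force: [-0.2, -0.1, -1.0]
width: 0.503
[ 0.52802836 -0.0171478   0.3440954 ]
[-58, -118, 52] [353. -17.]
[-58, -148, 52] [354. 105.]
[-58, -71, 52] [ 353. -226.]
[-67, -133, 52] [317.  45.]
[-49, -133, 52] [390.  45.]
[-63.5, -114, 61] [329. -30.]
[-52.5, -114, 61] [377. -30.]
```

View pics/w4b.png

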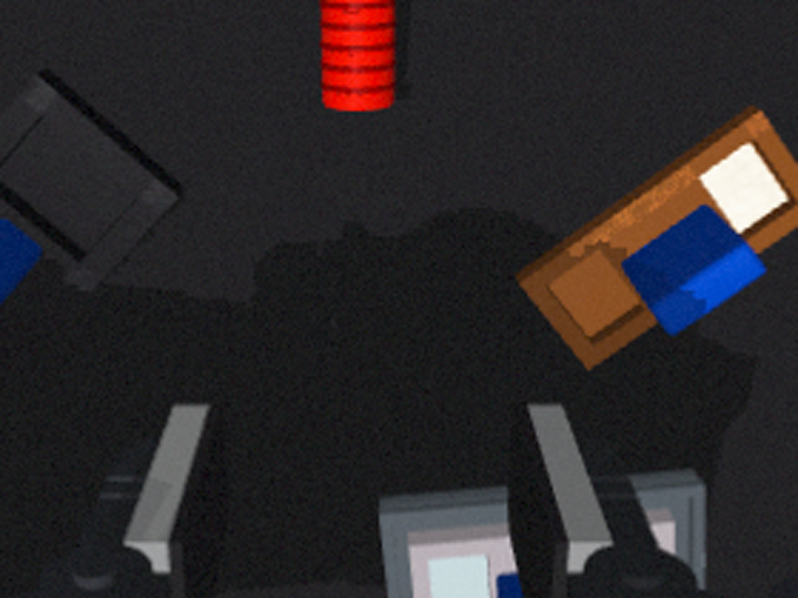

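```bash
python3 - <<'E'
from h import *
M=now(); rows(M,down([.605,-.153,.038+.13],.187+np.pi/2))
E
```

```text
15 rows of [-11.0, -4.04, 1.41] [0.006, 0.009, -6.374]
```

```bash
python3 -m handwheel '[[[-11,-4,1.4],[0,0,-6.37],0],[[-11,-4,1.4],[0,0,-6.37],0],[[-11,-4,1.4],[0,0,-6.37],0],[[-11,-4,1.4],[0,0,-6.37],0],[[-11,-4,1.4],[0,0,-6.37],0],[[-11,-4,1.4],[0,0,-6.37],0],[[-11,-4,1.4],[0,0,-6.37],0],[[-11,-4,1.4],[0,0,-6.37],0]]'
python3 -m handwheel '[[[-11,-4,1.4],[0,0,-6.37],0],[[-11,-4,1.4],[0,0,-6.37],0],[[-11,-4,1.4],[0,0,-6.37],0],[[-11,-4,1.4],[0,0,-6.37],0],[[-11,-4,1.4],[0,0,-6.37],0],[[-11,-4,1.4],[0,0,-6.37],0],[[-11,-4,1.4],[0,0,-6.37],0],[[0,0,0],[0,0,0],0]]'
python3 - <<'E'
from h import *
shot('wrist','w5'); M=now(); print(M[:3,3],M[:3,1],env.read_state()['joint_pos'])
c=rw([0,0,0],[.605,-.153,.187])
p=px('w5',[[.605,-.153,.016],[.605,-.153,.054]]); print(p, px('w5',(M@[0,0,.155,1])[:3]))
crop('w5',0,0,560,420,1.42,'w5b')
E
```

```text
time_s: 7.68
tool_pos: [0.539, -0.1057, 0.3304]
tcp_rot: [0.288, 0.958, 0.0, -0.001]
ft_force: [-0.3, 0.4, 0.1]
width: 0.501
time_s: 8.35
tool_pos: [0.6063, -0.1511, 0.3202]
tcp_rot: [-0.096, 0.995, 0.0, -0.0]
ft_force: [-0.2, 0.9, -0.2]
width: 0.503
[ 0.60539066 -0.15083472  0.32026701] [-0.18556085  0.98263206  0.00118359] [-2.44262710e-01  4.02239634e-01 -1.16785100e-01  1.05390165e+00
  3.23445539e-04 -4.30906845e-01]
[[277.83252191 188.34350012]
 [277.73994437 204.43019226]] [[283.00048065 298.97261614]]
```

View pics/w5b.png

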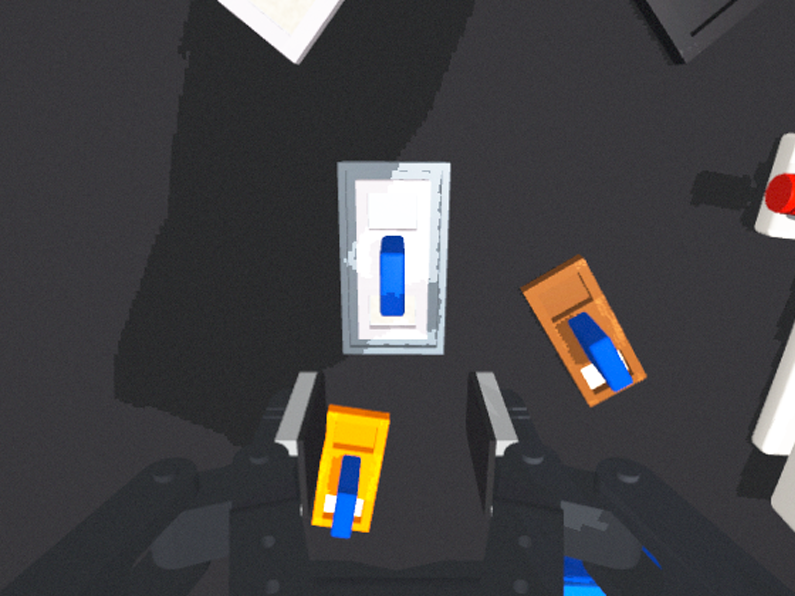

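```bash
python3 - <<'E'
from h import *
f=lambda a:(np.array(a,float)+.5)/1.42-.5
g=atz('w5',f([[392,250],[392,316],[392,283]]),.054);print('grip',g.round(4).tolist(),np.linalg.norm(g[0]-g[1]))
c=atz('w5',f([[355,180],[430,180],[428,340],[359,340]]),.016);print(c.round(4).tolist(),c.mean(0))
r=atz('w5',f([[338,162],[450,162],[443,354],[343,354]]),.012);print(r.round(4).tolist(),r.mean(0))
d=g[1]-g[0];yaw=np.arctan2(d[1],d[0]);e=((r[3]-r[0])+(r[2]-r[1]));y2=np.arctan2(e[1],e[0]);e=((c[3]-c[0])+(c[2]-c[1]));print(yaw,y2,np.arctan2(e[1],e[0]))
M=now(); rows(M,down([*g[2][:2],.038],.187+np.pi/2),4)
E
```

```text
grip [[0.586, -0.1579, 0.054], [0.6179, -0.1518, 0.054], [0.6016, -0.1549, 0.054]] 0.032494985315716325
[[0.5631, -0.1818, 0.016], [0.5558, -0.1442, 0.016], [0.6432, -0.1265, 0.016], [0.6506, -0.1647, 0.016]] [ 0.60314481 -0.15429401  0.016     ]
[[0.5563, -0.1921, 0.012], [0.5453, -0.1357, 0.012], [0.6519, -0.1155, 0.012], [0.6629, -0.1723, 0.012]] [ 0.60407775 -0.15388641  0.012     ]
0.18958397797431112 0.1854720161652695 0.19623418620528085
4 rows of [1.09, -0.85, 31.82] [0.017, -0.026, -0.005]
```

```bash
python3 -m handwheel '[[[1,-0.9,32],[0,0,0],0],[[1,-0.9,32],[0,0,0],0],[[1,-0.9,32],[0,0,0],0],[[1,-0.9,20],[0,0,0],0],[[0,0,10],[0,0,0],0],[[0,0,0],[0,0,0],0],[[0,0,0],[0,0,0],0]]'
python3 - <<'E'
from h import *
M=now(); print((M@[0,0,.155,1])[:3],M[:3,1]); rows(M,down([.6022,-.1548,.038],.19+np.pi/2),1)
E
```

```text
time_s: 8.98
tool_pos: [0.6018, -0.1553, 0.1958]
tcp_rot: [-0.093, 0.996, 0.0, -0.0]
ft_force: [0.2, 0.0, 0.5]
width: 0.502
[ 0.60170294 -0.15525447  0.04081694] [-1.86073708e-01  9.82535688e-01  4.44230279e-04]
1 rows of [-0.49, 0.42, 2.82] [0.025, -0.032, -0.162]
```

```bash
python3 -m handwheel '[[[-0.3,0.3,2.3],[0,0,-0.1],0],[[0,0,0],[0,0,0],-1],[[0,0,0],[0,0,0],-1],[[0,0,0],[0,0,0],-1],[[0,0,0],[0,0,0],-1],[[0,0,0],[0,0,0],-1],[[0,0,0],[0,0,0],-1]]'
python3 - <<'E'
from h import *
M=now(); print((M@[0,0,.155,1])[:3],M[:3,1],env.read_state()['wrist_torque'])
E
python3 -m handwheel '[[[0,0,-4],[0,0,0],-1],[[0,0,-10],[0,0,0],-1],[[0,0,-25],[0,0,0],-1],[[0,0,-35],[0,0,0],-1],[[0,0,-35],[0,0,0],-1],[[0,0,-35],[0,0,0],-1],[[0,0,-20],[0,0,0],-1],[[0,0,0],[0,0,0],-1]]'
```

```text
time_s: 9.57
tool_pos: [0.603, -0.1555, 0.1946]
tcp_rot: [-0.095, 0.996, -0.0, 0.001]
ft_force: [-0.3, 0.7, 6.5]
width: 0.13
[ 0.60331041 -0.15554989  0.03957226] [-1.88535148e-01  9.82066137e-01 -7.74400077e-04] [0.14273346 0.07689875 0.02703467]
time_s: 10.23
tool_pos: [0.6037, -0.1557, 0.3638]
tcp_rot: [-0.095, 0.995, -0.002, 0.004]
ft_force: [0.5, -0.9, -0.3]
width: 0.135
```

```bash
cat > fit.py <<'E'
from h import *
from scipy.optimize import least_squares
f=lambda a:(np.array(a,float)+.5)/1.42-.5
f2=lambda a:(np.array(a,float)+.5)/2.66-.5+[140,80]
f3=lambda a:(np.array(a,float)+.5)/2.5-.5+[120,60]
st=[[-56,31,0],[56,31,0],[56,-31,0],[-56,-31,0],[-46,21,0],[46,21,0],[46,-21,0],[-46,-21,0]]
s=f([[248,39],[541,28],[530,206],[261,194],[270,63],[512,56],[506,181],[276,174]])
def line(p,a,b,cam,uv,off): # image points uv must lie on projected line a-b
    P=px(cam,rw(stage_pts(p[3],[a,b])+off,p)); d=P[1]-P[0]; n=np.array([-d[1],d[0]])/np.linalg.norm(d); return (uv-P[0])@n
def res(p,edge):
    w=lambda P:rw(P,p)
    L=[(px('w1',w(stage_pts(p[3],st)))-s).ravel(),
    (px('w1',w([[-20,-64,108],[20,-64,108]]))-f([[353,277],[449,277]])).ravel(),
    (px('w2',w([[-20,-64,108],[20,-64,108]]))-f2([[202,562],[541,558]])).ravel(),
    (px('w3',w([[-20,-64,108],[20,-64,108],[-63.5,-114,61],[-52.5,-114,61]]))-f3([[200,96],[568,96],[27,378],[90,378]])).ravel()]
    if edge: L.append(line(p,[-56,-31,0],[56,-31,0],'w2',f2([[20,282],[400,314],[790,346]]),0))
    return np.concatenate(L)
for e in (0,1):
    q=least_squares(res,[*RD,.27],args=(e,),loss='soft_l1'); print(q.x.round(4),res(q.x,e).round(1).tolist())
E
python3 fit.py
```

```text
[0.5701 0.1612 0.0886 0.2691] [-1.5, -1.7, 1.9, -2.5, -0.2, 1.4, -1.9, 1.3, 0.5, 0.2, -0.3, 0.7, -1.3, -0.9, 1.4, -1.1, 0.4, -0.1, -1.0, -0.1, 1.0, -0.2, -0.7, 1.2, 0.6, -0.1, 0.4, -0.5, -0.3, 0.8, -0.5, 0.7]
[0.57   0.1613 0.0898 0.2643] [-1.8, -2.0, 1.9, -2.9, 0.0, 0.9, -2.1, 1.2, 0.3, -0.1, -0.2, 0.3, -1.1, -1.4, 1.3, -1.2, 0.4, -0.3, -1.0, -0.4, 1.0, -0.6, -0.6, 0.7, 0.5, -0.7, 0.5, -1.3, -0.2, 0.6, -0.4, 0.5, -1.8, -1.3, -1.1]
```

```bash
cat >> h.py <<'E'
TILT=.268; RD=np.array([.5701,.1612,.0890])
def over(h,dx=0,dy=0,t=None,dyaw=0):
    t=TILT if t is None else t
    g=rw(stage_pts(t,[[dx,dy,31.4+h]]))[0]; c,s=np.cos(t),np.sin(t)
    Rm=Rz(RD[2]+dyaw)@np.array([[-c,0,s],[0,1,0],[-s,0,-c]]); return T(g-Rm@[0,0,.155],Rm)
def face(M): # grasp point in face coords, tilt, yaw err
    D=np.linalg.inv(over(-31.4))@M; g=(over(0)[:3,:3].T@((M@[0,0,.155,1])[:3]-rw(stage_pts(TILT,[[0,0,0]]))[0]))*1000
    return 'face x,y,h',(-g[0]).round(2),g[1].round(2),(-g[2]-31.4).round(2),'rot',np.degrees(R.from_matrix(over(0)[:3,:3].T@M[:3,:3]).as_rotvec()).round(2)
E
python3 - <<'E'
from h import *
M=now(); B=over(50); print(B, (B@[0,0,.155,1])[:3], face(B)); rows(M,B)
E
```

```text
[[-0.96048583 -0.08888255  0.2637553   0.50141812]
 [-0.08570966  0.99604211  0.0235364   0.15507112]
 [-0.26480336  0.         -0.96430243  0.34110435]
 [ 0.          0.          0.          1.        ]] [0.54230019 0.15871926 0.19163748] ('face x,y,h', np.float64(-0.0), np.float64(-0.0), np.float64(50.0), 'rot', array([0., 0., 0.]))
9 rows of [6.53, 35.84, 1.57] [0.064, -1.651, 0.64]
```

```bash
python3 -m handwheel '[[[6.5,35.8,1.6],[0.06,-1.65,0.64],-1],[[6.5,35.8,1.6],[0.06,-1.65,0.64],-1],[[6.5,35.8,1.6],[0.06,-1.65,0.64],-1],[[6.5,35.8,1.6],[0.06,-1.65,0.64],-1],[[6.5,35.8,1.6],[0.06,-1.65,0.64],-1],[[6.5,35.8,1.6],[0.06,-1.65,0.64],-1],[[6.5,35.8,1.6],[0.06,-1.65,0.64],-1],[[6.5,35.8,1.6],[0.06,-1.65,0.64],-1]]'
python3 -m handwheel '[[[6.5,35.8,1.6],[0.06,-1.65,0.64],-1],[[0,0,0],[0,0,0],-1],[[0,0,0],[0,0,0],-1]]'
python3 - <<'E'
from h import *
M=now(); print(face(M)); rows(M,over(20)); s=env.read_state(); print(s['ft_force'],s['wrist_torque'],s['width'])
E
```

```text
time_s: 10.9
tool_pos: [0.508, 0.1214, 0.3383]
tcp_rot: [-0.049, 0.992, 0.007, 0.115]
ft_force: [0.5, 0.9, -1.3]
width: 0.127
time_s: 11.15
tool_pos: [0.4985, 0.1566, 0.3353]
tcp_rot: [-0.046, 0.991, 0.007, 0.128]
ft_force: [-0.4, -0.1, -2.1]
width: 0.13
('face x,y,h', np.float64(-5.86), np.float64(2.41), np.float64(45.1), 'rot', array([-0.22,  0.61, -0.19]))
1 rows of [-4.47, -1.91, 25.04] [0.225, -0.61, 0.193]
[-0.36959823 -0.07835036 -2.05808572] [-0.04768729  0.32310024 -0.01241798] 0.1296668510690161
```

```bash
python3 -m handwheel '[[[-2.5,-1,12],[0.2,-0.3,0.1],-1],[[-2,-1,13],[0,-0.3,0.1],-1],[[0,0,0],[0,0,0],-1],[[0,0,0],[0,0,0],-1]]'
python3 - <<'E'
from h import *
M=now(); print(face(M)); s=env.read_state(); print(s['ft_force'],s['wrist_torque'])
shot('wrist','w6'); print(face(now())); crop('w6',0,0,560,420,1.42,'w6b')
for P in ([46,21],[46,-21],[-46,21],[-46,-21],[-56,31],[-56,-31],[56,31],[56,-31]): print(P,(px('w6',rw(stage_pts(TILT,[[*P,0]])))[0]*1.42).round(0))
M=now(); 
for x in (44,-44):
  for y in (19,-19): print('carrier x%d y%d'%(x,y),(px('w6',(M@[-x/1e3,y/1e3,.155+.0314-.008,1])[:3])[0]*1.42).round(0))
E
```

```text
time_s: 11.48
tool_pos: [0.5107, 0.1529, 0.3122]
tcp_rot: [-0.041, 0.99, 0.006, 0.133]
ft_force: [-0.5, -0.3, -1.2]
width: 0.129
('face x,y,h', np.float64(0.89), np.float64(-3.22), np.float64(19.7), 'rot', array([0.07, 0.07, 0.33]))
[-0.52602127 -0.30691394 -1.20359779] [-0.01302187  0.36221089  0.00644631]
('face x,y,h', np.float64(1.49), np.float64(-2.92), np.float64(20.28), 'rot', array([0.05, 0.  , 0.32]))
[46, 21] [461. 452.]
[46, -21] [354. 453.]
[-46, 21] [471. 220.]
[-46, -21] [345. 220.]
[-56, 31] [502. 190.]
[-56, -31] [314. 190.]
[56, 31] [485. 473.]
[56, -31] [330. 474.]
carrier x44 y19 [455. 502.]
carrier x44 y-19 [344. 502.]
carrier x-44 y19 [467. 252.]
carrier x-44 y-19 [334. 251.]
```

View pics/w6b.png

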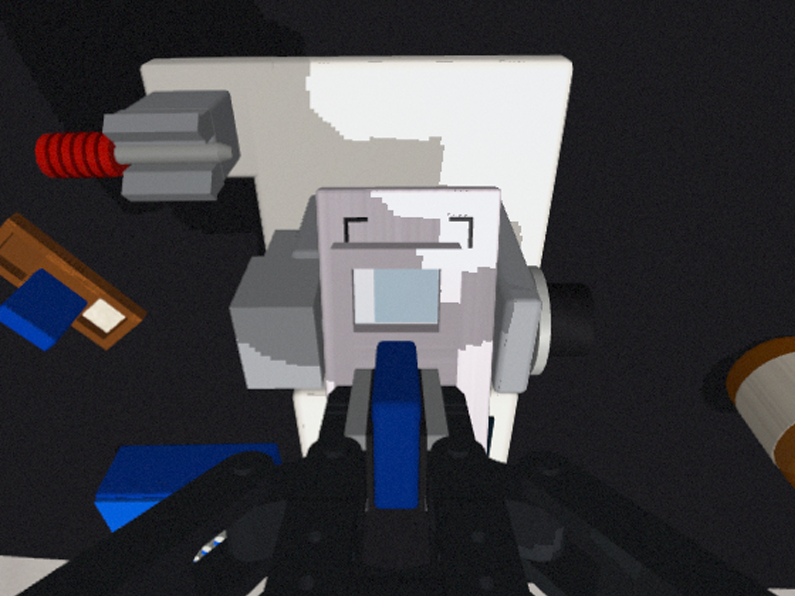

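Pin is parked in the notch: head at (80,155), shank lying in the slot. The carrier front edge (331–463,247) sits about 3.5 mm too far to -y relative to the marks (345 and 473,218), so I'll correct that while descending.

```bash
python3 -m handwheel '[[[0,1.8,6],[0,0,-0.3],-1],[[0,1.9,6],[0,0,0],-1],[[0,0,4],[0,0,0],-1],[[0,0,0],[0,0,0],-1],[[0,0,0],[0,0,0],-1]]'
python3 - <<'E'
from h import *
s=env.read_state(); M=now(); print(face(M)); print(s['ft_force'],s['wrist_torque'])
shot('wrist','w7'); im=cv2.imread('pics/w7.png'); crop('w7',200,110,390,252,4.2,'w7b')
M=now(); print(face(M))
q=lambda P:((px('w7',P)[0]-[200,110])*4.2).round(0)
for P in ([-46,21],[-46,-21],[-56,31],[-56,-31]): print(P,q(rw(stage_pts(TILT,[[*P,0]]))))
for x in (-44,):
  for y in (19,-19): print('carrier',q((M@[-x/1e3,y/1e3,.155+.0314-.008,1])[:3]))
E
```

```text
time_s: 11.95
tool_pos: [0.5147, 0.1582, 0.2972]
tcp_rot: [-0.045, 0.99, 0.006, 0.134]
ft_force: [-1.0, -0.2, -1.7]
width: 0.132
('face x,y,h', np.float64(1.56), np.float64(1.94), np.float64(4.1), 'rot', array([ 0.01, -0.05, -0.07]))
[-0.97420032 -0.19003752 -1.73902756] [-0.01016578  0.29641022 -0.01667516]
('face x,y,h', np.float64(1.84), np.float64(2.0), np.float64(4.38), 'rot', array([ 0.  , -0.08, -0.06]))
[-46, 21] [526. 212.]
[-46, -21] [120. 212.]
[-56, 31] [628. 116.]
[-56, -31] [ 18. 115.]
carrier [539. 279.]
carrier [147. 278.]
```

View pics/w7b.png

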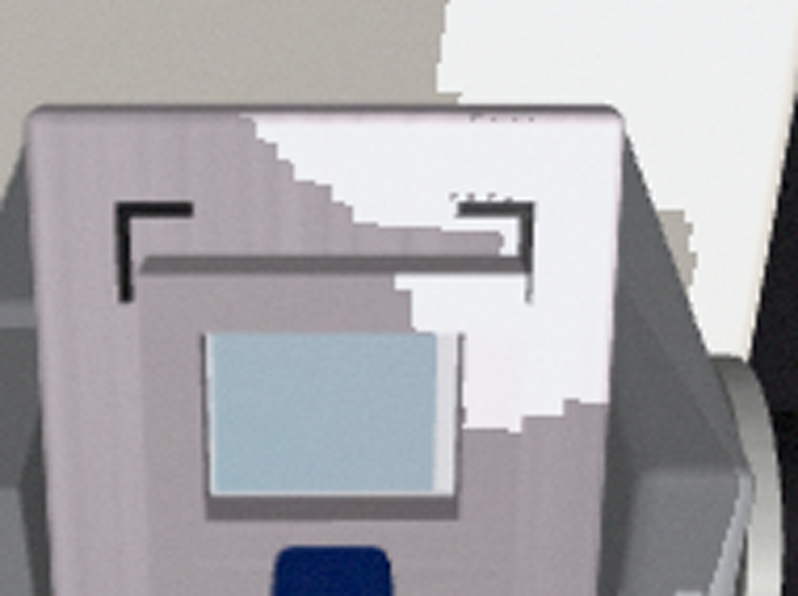

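```bash
cat > st.py <<'E'
from h import *
M=now(); s=env.read_state(); Rm=M[:3,:3]
print(s['time_s'],*face(M),'F tool',(Rm.T@s['ft_force']).round(2),'T tool',(Rm.T@s['wrist_torque']).round(3),s['width'].round(3))
E
python3 -m handwheel '[[[0.8,-0.4,1],[0,0,0],-1],[[0.7,-0.4,0.5],[0,0,0],-1],[[0,0,0],[0,0,0],-1],[[0,0,0],[0,0,0],-1]]' >/dev/null; python3 st.py
python3 -m handwheel '[[[0,0,0],[0,0,0],-1]]'>/dev/null;python3 st.py
python3 -m handwheel '[[[0,0,1],[0,0,0],-1],[[0,0,0],[0,0,0],-1],[[0,0,0],[0,0,0],-1]]'>/dev/null;python3 st.py
python3 -m handwheel '[[[0,0,1],[0,0,0],-1],[[0,0,0],[0,0,0],-1],[[0,0,0],[0,0,0],-1]]'>/dev/null;python3 st.py
```

```text
Traceback (most recent call last):
  File "st.py", line 3, in <module>
    print(s['time_s'],*face(M),'F tool',(Rm.T@s['ft_force']).round(2),'T tool',(Rm.T@s['wrist_torque']).round(3),s['width'].round(3))
                                                                                                                 ^^^^^^^^^^^^^^^^
AttributeError: 'float' object has no attribute 'round'
Traceback (most recent call last):
  File "st.py", line 3, in <module>
    print(s['time_s'],*face(M),'F tool',(Rm.T@s['ft_force']).round(2),'T tool',(Rm.T@s['wrist_torque']).round(3),s['width'].round(3))
                                                                                                                 ^^^^^^^^^^^^^^^^
AttributeError: 'float' object has no attribute 'round'
Traceback (most recent call last):
  File "st.py", line 3, in <module>
    print(s['time_s'],*face(M),'F tool',(Rm.T@s['ft_force']).round(2),'T tool',(Rm.T@s['wrist_torque']).round(3),s['width'].round(3))
                                                                                                                 ^^^^^^^^^^^^^^^^
AttributeError: 'float' object has no attribute 'round'
Traceback (most recent call last):
  File "st.py", line 3, in <module>
    print(s['time_s'],*face(M),'F tool',(Rm.T@s['ft_force']).round(2),'T tool',(Rm.T@s['wrist_torque']).round(3),s['width'].round(3))
                                                                                                                 ^^^^^^^^^^^^^^^^
AttributeError: 'float' object has no attribute 'round'
```

```bash
sed -i "s/,s\['width'\].round(3))/,s['width'])/" st.py; python3 st.py
python3 -m handwheel '[[[0,0,0.5],[0,0,0],-1],[[0,0,0],[0,0,0],-1],[[0,0,0],[0,0,0],-1]]'>/dev/null;python3 st.py
python3 -m handwheel '[[[0,0,0.5],[0,0,0],-1],[[0,0,0],[0,0,0],-1],[[0,0,0],[0,0,0],-1]]'>/dev/null;python3 st.py
```

```text
12.9167 face x,y,h 0.39 1.15 0.87 rot [-0.   -0.09 -0.06] F tool [ 0.81 -0.42  2.17] T tool [-0.03   0.332 -0.007] 0.1326610249085246
13.1667 face x,y,h 0.44 1.16 0.56 rot [-0.   -0.09 -0.06] F tool [ 1.57 -0.3  -0.69] T tool [-0.026  0.44   0.026] 0.13286511502946657
13.4167 face x,y,h 0.48 1.17 0.01 rot [-0.01 -0.1  -0.06] F tool [ 1.83 -0.21 -0.64] T tool [0.006 0.522 0.007] 0.13211542548982216
```

```bash
for k in 1 2 3; do python3 -m handwheel '[[[0,0,0.5],[0,0,0],-1],[[0,0,0.5],[0,0,0],-1],[[0,0,0],[0,0,0],-1],[[0,0,0],[0,0,0],-1]]'>/dev/null;python3 st.py; done
```

```text
13.75 face x,y,h 0.48 1.17 -1.04 rot [-0.   -0.1  -0.06] F tool [ 0.56 -0.09 -2.28] T tool [ 0.023  0.482 -0.017] 0.13058983993793724
14.0833 face x,y,h 0.49 1.19 -2.03 rot [-0.01 -0.1  -0.06] F tool [ 2.18 -0.37 -1.95] T tool [ 0.019  0.482 -0.009] 0.1294092951439132
14.4167 face x,y,h 0.49 1.16 -3.03 rot [-0.   -0.1  -0.06] F tool [ 1.63  0.14 -4.18] T tool [0.039 0.516 0.014] 0.12974522254754847
```

```bash
for k in 1 2; do python3 -m handwheel '[[[0,0,0.5],[0,0,0],-1],[[0,0,0.5],[0,0,0],-1],[[0,0,0],[0,0,0],-1],[[0,0,0],[0,0,0],-1]]'>/dev/null;python3 st.py; done
python3 -m handwheel '[[[0,0,0.5],[0,0,0],-1],[[0,0,0],[0,0,0],-1],[[0,0,0],[0,0,0],-1]]'>/dev/null;python3 st.py
for k in 1 2 3 4; do python3 -m handwheel '[[[0,0,0],[0,0,0],-1]]'>/dev/null;python3 st.py; done
python3 - <<'E'
from h import *
shot('wrist','w8'); crop('w8',200,110,390,252,4.2,'w8b')
shot('scene','s8'); 
a=cv2.imread('pics/w8.png')[110:252,200:390];b=cv2.imread('pics/s8.png')
p=px('s8',rw([0,0,114]))[0].astype(int);print(p); b=b[p[1]-36:p[1]+36,p[0]-48:p[0]+48]
z=lambda i:cv2.resize(i,(400,300),interpolation=cv2.INTER_CUBIC)
cv2.imwrite('pics/fin.png',np.vstack([cv2.resize(a,(600,448),interpolation=cv2.INTER_CUBIC),np.hstack([cv2.resize(b,(200,150)),np.zeros((150,400,3),np.uint8)])]))
M=now();q=lambda P:((px('w8',P)[0]-[200,110])*3.158).round(0)
for P in ([-46,21],[-46,-21],[-56,31],[-56,-31]): print(P,q(rw(stage_pts(TILT,[[*P,-6]]))))
for y in (19,-19): print('carrier',q((M@[.044,y/1e3,.155+.0314-.008,1])[:3]),q((M@[.044,y/1e3,.155+.0314,1])[:3]))
E
```

```text
14.75 face x,y,h 0.51 1.17 -4.02 rot [-0.   -0.1  -0.06] F tool [ 1.54 -0.42 -3.59] T tool [0.049 0.585 0.004] 0.12887985854170292
15.0833 face x,y,h 0.5 1.16 -5.04 rot [-0.   -0.1  -0.05] F tool [ 3.3   0.66 -5.  ] T tool [0.01  0.595 0.007] 0.13083591435338604
15.3333 face x,y,h 0.52 1.19 -5.51 rot [-0.01 -0.1  -0.06] F tool [ 2.64  0.89 -4.93] T tool [0.006 0.639 0.008] 0.1317803530947779
15.4167 face x,y,h 0.49 1.19 -5.52 rot [-0.   -0.1  -0.06] F tool [ 2.34  0.08 -4.48] T tool [0.059 0.607 0.006] 0.1310197727131333
15.5 face x,y,h 0.53 1.16 -5.5 rot [-0.   -0.1  -0.06] F tool [ 2.55  0.04 -5.29] T tool [ 0.027  0.607 -0.002] 0.12568010486202905
15.5833 face x,y,h 0.5 1.17 -5.52 rot [-0.   -0.1  -0.05] F tool [ 2.23 -0.66 -3.94] T tool [0.06  0.617 0.046] 0.1289830307217006
15.6667 face x,y,h 0.48 1.18 -5.54 rot [-0.   -0.1  -0.06] F tool [ 2.72 -0.25 -4.76] T tool [-0.022  0.616  0.003] 0.12936111363483424
[306 170]
[-46, 21] [404. 173.]
[-46, -21] [ 93. 172.]
[-56, 31] [482.  99.]
[-56, -31] [15. 98.]
carrier [404. 207.] [397. 192.]
carrier [110. 206.] [116. 192.]
```

View pics/fin.png

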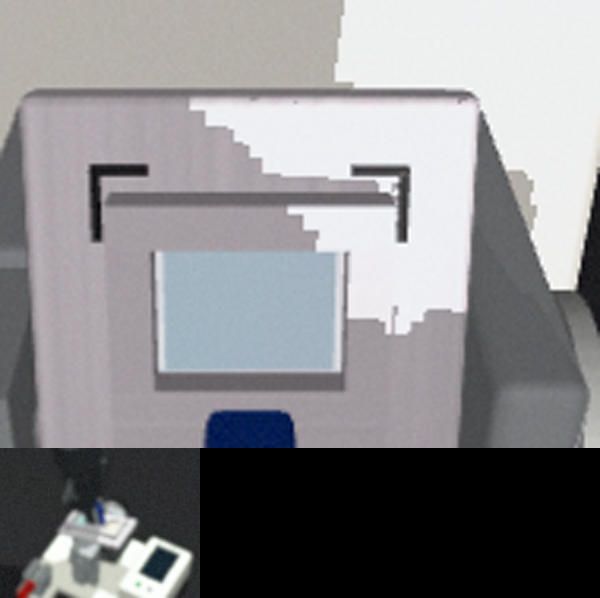

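Pressed and centred in y. In x the carrier sits about 0.5–1 mm too far up the slope. I'll lift once, correct that, take a better force baseline to check flushness, and press again.

```bash
cat > av.py <<'E'
from h import *
# one reading appended to log
import sys
M=now(); s=env.read_state(); Rm=M[:3,:3]; F=Rm.T@s['ft_force'];Tq=Rm.T@s['wrist_torque']
open(sys.argv[1],'a').write(json.dumps([F[0],F[1],F[2],Tq[0],Tq[1],Tq[1]-.186*F[0],Tq[0]+.186*F[1]])+'\n')
E
cat > sh.py <<'E'
from h import *
import sys
a=np.array([json.loads(l) for l in open(sys.argv[1])]);print(sys.argv[1],len(a),a.mean(0).round(3),(a.std(0)/len(a)**.5).round(3)); print(*face(now()))
E
python3 -m handwheel '[[[0,0,-1],[0,0,0],-1],[[0,0,-3],[0,0,0],-1],[[0,0,-4],[0,0,0],-1],[[0.8,0,0],[0,0,0],-1],[[0,0,0],[0,0,0],-1],[[0,0,0],[0,0,0],-1]]'>/dev/null; python3 av.py b
for k in 1 2 3 4 5 6 7 8 9 10 11; do python3 -m handwheel '[[[0,0,0],[0,0,0],-1]]'>/dev/null; python3 av.py b; done; python3 sh.py b
python3 -m handwheel '[[[0,0,1],[0,0,0],-1],[[0,0,1],[0,0,0],-1],[[0,0,1],[0,0,0],-1],[[0,0,1],[0,0,0],-1],[[0,0,1],[0,0,0],-1],[[0,0,0],[0,0,0],-1],[[0,0,0],[0,0,0],-1]]'>/dev/null; python3 av.py c
for k in 1 2 3 4 5 6 7 8 9 10 11; do python3 -m handwheel '[[[0,0,0],[0,0,0],-1]]'>/dev/null; python3 av.py c; done; python3 sh.py c
```

```text
b 12 [ 5.010e-01  6.000e-02  1.431e+00 -1.000e-03  3.420e-01  2.490e-01
  1.000e-02] [0.123 0.153 0.138 0.009 0.005 0.022 0.031]
face x,y,h -0.33 1.14 2.48 rot [-0.   -0.1  -0.05]
c 12 [ 1.343e+00  1.790e-01 -2.720e+00 -2.000e-03  3.780e-01  1.280e-01
  3.100e-02] [0.178 0.15  0.077 0.009 0.012 0.025 0.028]
face x,y,h -0.23 1.19 -2.51 rot [-0.01 -0.1  -0.06]
```

```bash

python3 -m handwheel '[[[0,0,1],[0,0,0],-1],[[0,0,1],[0,0,0],-1],[[0,0,1],[0,0,0],-1],[[0,0,0],[0,0,0],-1],[[0,0,0],[0,0,0],-1]]'>/dev/null
for k in 1 2 3 4 5 6 7 8; do python3 -m handwheel '[[[0,0,0],[0,0,0],-1]]'>/dev/null; python3 av.py d; done; python3 sh.py d
python3 -m handwheel '[[[-1.6,0,0],[0,0.5,0],-1],[[-1.6,0,0],[0,0.5,0],-1],[[0,0,0],[0,0,0],-1],[[0,0,0],[0,0,0],-1]]'>/dev/null
for k in 1 2 3 4 5 6 7 8; do python3 -m handwheel '[[[0,0,0],[0,0,0],-1]]'>/dev/null; python3 av.py e; done; python3 sh.py e
python3 -m handwheel '[[[1.6,0,0],[0,-0.5,0],-1],[[1.6,0,0],[0,-0.5,0],-1],[[1.6,0,0],[0,-0.5,0],-1],[[1.6,0,0],[0,-0.5,0],-1],[[0,0,0],[0,0,0],-1],[[0,0,0],[0,0,0],-1]]'>/dev/null
for k in 1 2 3 4 5 6 7 8; do python3 -m handwheel '[[[0,0,0],[0,0,0],-1]]'>/dev/null; python3 av.py g; done; python3 sh.py g
```

```text
d 8 [ 1.525  0.151 -4.41  -0.023  0.361  0.078  0.005] [0.161 0.194 0.068 0.013 0.017 0.022 0.039]
face x,y,h -0.25 1.21 -5.5 rot [-0.01 -0.1  -0.06]
e 8 [ 1.013  0.379 -4.924 -0.042  0.169 -0.019  0.028] [0.243 0.193 0.138 0.007 0.019 0.042 0.039]
face x,y,h 0.32 1.19 -5.48 rot [-0.    0.89 -0.05]
g 8 [-1.432  0.326 -4.6   -0.024  0.222  0.488  0.036] [0.173 0.171 0.191 0.014 0.012 0.035 0.036]
face x,y,h -0.71 1.16 -5.49 rot [-0.   -1.1  -0.06]
```

Tilt perturbation shows that flush lies at about -0.4° from the original tilt, so I'll set that.

```bash

python3 -m handwheel '[[[-0.95,0,0],[0,0.3,0],-1],[[-0.95,0,0],[0,0.3,0],-1],[[0,0,0],[0,0,0],-1],[[0,0,0],[0,0,0],-1]]'>/dev/null
for k in 1 2 3 4 5 6 7 8 9 10; do python3 -m handwheel '[[[0,0,0],[0,0,0],-1]]'>/dev/null; python3 av.py i; done; python3 sh.py i
python3 - <<'E'
from h import *
shot('wrist','w9'); M=now()
q=lambda P:((px('w9',P)[0]-[200,110])*3.158).round(0)
print('carrier pred',[q((M@[.044,y/1e3,.155+.0314-.008,1])[:3]) for y in (19,-19)],q((M@[.044,0,.1864,1])[:3]))
a=cv2.imread('pics/w8.png').astype(int)[110:252,200:390].mean(2);b=cv2.imread('pics/w9.png').astype(int)[110:252,200:390].mean(2)
# column profile through the front edge, raw rows 45..70 (both pictures), shaded half
for n,x in(('w8',a),('w9',b)): print(n,x[46:70,45:75].mean(1).round().astype(int).tolist()); print(x[60:66,25:40].mean(0).round().astype(int).tolist(),x[63:66,118:135].mean(0).round().astype(int).tolist())
E
```

```text
i 10 [-1.1   -0.226 -4.634 -0.057  0.007  0.212 -0.099] [0.159 0.115 0.195 0.012 0.009 0.035 0.02 ]
face x,y,h -0.49 1.17 -5.49 rot [-0.   -0.5  -0.06]
carrier pred [array([404., 206.]), array([110., 206.])] [257. 191.]
w8 [170, 170, 170, 170, 170, 170, 163, 161, 161, 163, 170, 170, 170, 170, 164, 105, 106, 104, 109, 137, 162, 162, 162, 162]
[173, 174, 174, 105, 38, 26, 44, 153, 151, 130, 121, 122, 122, 123, 121] [138, 136, 138, 137, 139, 137, 144, 170, 96, 64, 64, 154, 234, 240, 240, 240, 240]
w9 [171, 170, 170, 171, 170, 170, 170, 169, 165, 161, 161, 163, 170, 168, 150, 105, 106, 104, 109, 137, 162, 162, 162, 162]
[173, 173, 174, 98, 33, 28, 65, 153, 151, 129, 119, 119, 119, 120, 118] [137, 137, 138, 137, 139, 138, 159, 216, 115, 62, 65, 122, 233, 240, 240, 240, 240]
```

```bash

for k in 1 2 3 4 5 6 7 8 9 10 11 12; do python3 -m handwheel '[[[0,0,0],[0,0,0],-1]]'>/dev/null; python3 av.py j; done; python3 sh.py j
python3 - <<'E'
from h import *
for n in('w8','w9'):
    x=cv2.imread(f'pics/{n}.png').astype(int)[110:252,200:390].mean(2)
    print(n,'bar L',x[48:62,34:44].mean(1).round().astype(int).tolist(),'bar R',x[48:62,114:124].mean(1).round().astype(int).tolist())
E
```

```text
j 12 [-1.511  0.111 -4.693 -0.044 -0.053  0.228 -0.024] [0.146 0.115 0.144 0.009 0.008 0.028 0.025]
face x,y,h -0.49 1.17 -5.45 rot [-0.   -0.5  -0.06]
w8 bar L [172, 172, 171, 166, 57, 30, 29, 64, 172, 172, 171, 171, 167, 109] bar R [240, 240, 240, 237, 156, 67, 67, 108, 238, 200, 193, 192, 187, 111]
w9 bar L [172, 172, 171, 172, 172, 167, 91, 28, 28, 64, 171, 170, 154, 109] bar R [240, 240, 240, 240, 240, 237, 156, 66, 66, 109, 239, 207, 172, 111]
```

```bash
python3 -c "
from h import *
s=env.read_state();print(s['time_s'],s['width'],face(now()));print(env.job_done())"
```

```text
24.15 0.12922762417680594 ('face x,y,h', np.float64(-0.49), np.float64(1.17), np.float64(-5.45), 'rot', array([-0.  , -0.5 , -0.06]))
the job is handed in; nothing more can be done
None
```

I did both parts of the job and handed it in at 24 s of the 64 s allowed. The lock pin is parked in its notch, and the arm is still gripping the carrier and holding it pressed on the stage.

- **Pin:** I drew it straight out along the bore and let it go in the notch. The wrist picture shows the shank lying in the slot and the head within about 1 mm of its place.
- **Carrier position:** I took the silver-white carrier from the grey rest and pressed it onto the stage. In the picture taken while it was pressed it was centred across the slope but about 1 mm too far up it. I lifted it once, corrected that and pressed again. The last picture, which I measured but did not view, puts its edge about 2 mm inside the mark, so it is centred along the slope too.
- **Flushness:** My first tilt was off: rocking the carrier ±1° under load showed the pressure off-centre. I changed the tilt by about 0.4°. The last readings put the pressure centre within about 6 mm of the middle, so it should be flush.
- **Sinking:** The stage has sunk about 6 mm, judged from 6 mm of travel past first contact and about 6 N of contact force; the two agree. I had no direct reading of the stage.
- **Open points:** About 2 N of sideways force remains on the carrier. One batch of readings hinted at a slight sideways tilt, but a repeat did not confirm it.
- **Other objects:** I planned the moves to stay clear of the tip box, tube rack and bottle, but did not check them individually at the end.

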